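# Tidy the stray stationery into the desk trays

### The arm

A 7-joint arm with a two-finger parallel gripper is mounted at the origin on the work surface. World frame = base frame: x ahead of the robot, y to its left, z up, the work surface at z = 0. Lengths are in mm, angles in degrees, forces in N, time in s.
With the tool pointing down it reaches from about 400 to 900 mm from the base axis. Payload 5.5 kg.
Tool frame: the origin (TCP) lies midway between the tips of the shut fingers; the grasp point (between the pads) lies 19 mm behind it (env.grip_depth is the distance from the TCP to the grasp point, in mm); z points along the fingers, y is the line along which they close (so a half turn about z gives the same grasp; the last joint's range is limited). The gripper opens to 92 mm and grips with 3 to 60 N. Pads are 19 mm wide; open, the fingers measure 130 mm over their backs; the gripper's body (75 mm by 190 mm) begins 47 mm behind the grasp point.
Start: joints at [79.08, 28.699, -24.465, 88.831, 12.651, 65.22, -12.049], TCP at [284.981, -584.197, 226.729] pointing down, gripper open.
Joint ranges: [-164.97, 164.97], [-17.58, 116.51], [-87.97, 89.64], [11.32, 138.91], [-80.73, 260.73], [10.89, 115.49], [-147.41, 147.41]. Speed limits (degrees/s): [147.25, 147.25, 180, 180, 180, 180, 180].

### API

Orientations are given as a 3x3 rotation matrix whose columns are the frame's x, y, z axes.
In Python, from station import env gives the robot as it stands.
- The arm moves only by the shell command python3 nudge.py 'ROWS' [OPENING] [FORCE]. ROWS is a JSON list of rows, 1 to 8 of them, each of 6 numbers: dx, dy, dz in mm, then a rotation vector rx, ry, rz in degrees; each row shifts and turns the commanded pose from where the row before left it, along the tool's axes as they then stand; what a row does not reach is not made up. A row lasts 1/10 s, in which the tool goes at most 50 mm and 8.59 degrees, less where a joint would pass 70% of its speed; a pose out of reach is approached as far as the arm can. OPENING is the finger opening in mm, set as the command begins (- or left out keeps the last). The fingers move at their own pace and stop on an object; FORCE is the grip in N (left out, the last holds). Time passes only in rows, so rows that do not move let the fingers close. It prints the time, the measured TCP pose, the force, the opening and the grip force at its end.
- env.read_state(): the state, without advancing time (a new reading comes with each control period).
- env.snapshot(name): name is "scene" or "top" or "wrist"; returns a dict with "img" (400x640x3 uint8, blue, green, red), "mtx" (3x3 intrinsics, pixels), "world_from_camera" (4x4, takes a point from camera to world coordinates). Camera axes: x right, y down, z forward; pixel columns grow to the right and rows downward; lengths in mm; the calibration is good to about 2 mm. A picture is of the moment at which its call begins. There is no depth.
- env.hand_in(): hands the job in; it is judged then, once.
The state is a dict: "time": time; "q": joint angles; "joint_vel": joint speeds; "effort": joint torques, N m; "eef_pos": TCP position; "ee_rot": TCP orientation; "wrist_force": force on the tool from outside, world axes, zero at the start; "torque": the same for the moment, N m; "width": finger opening in mm; "finger_force": force on a finger pad.
Only numpy, scipy, OpenCV 4.12 (cv2) and the standard library are available. Lean on these libraries where they do the work, as an engineer would, in place of code of your own. Each camera call takes 0.05 s, during which the arm holds its last target. There are 200 camera calls.

### The job

Put the stray stationery on this desk away: stand the glue stick upright in the square pot, lay both flat highlighters in the long pen tray, and lay the large note pad flat in the square memo tray with the small note pad flat and centred on top of it. Leave the white coffee cup standing where it is, and let go of everything at the end.

Things in the scene. Friction and masses are not known exactly. Their poses are not given: they have to be found in the camera images.
- highlighter_a: Flat-barrelled highlighter pen, white with a grey cap, lying flat on its broad side: 106 mm long, 27 mm wide, 16 mm high, about 25 g. The two are alike. Origin under its centre (on the desk at the start); x along the barrel towards the cap, y across it, z up.
- highlighter_b: Flat-barrelled highlighter pen, white with a grey cap, lying flat on its broad side: 106 mm long, 27 mm wide, 16 mm high, about 25 g. The two are alike. Origin under its centre (on the desk at the start); x along the barrel towards the cap, y across it, z up.
- large_pad: Large pad of plain white notes lying flat on the desk: 76 mm long, 51 mm wide, 25 mm high, solid, about 70 g. Origin under its centre; x along its length, y across its width, z up.
- small_pad: Small pad of plain white notes lying flat on the desk: 51 mm long, 38 mm wide, 20 mm high, solid, about 30 g. Origin under its centre; x along its length, y across its width, z up.
- glue_stick: White glue stick with a grey cap, round, standing upright on its foot: 26 mm diameter, 95 mm high, about 45 g. Origin at the centre of its foot, z up its axis.
- pen_tray: Long black steel pen tray with a grey felt floor, fixed to the desk: inside 266 mm long and 92 mm wide, walls 3 mm thick, rim 14 mm above the desk, inner floor 4 mm above the desk. It takes the two highlighters lying lengthwise end to end. Origin under its centre at desk height; x along its length, z up. At the start its length runs roughly left to right (its x axis roughly along world y).
- memo_tray: Square black steel memo tray with a cork floor, fixed to the desk: inside 120 x 120 mm, walls 3 mm thick, rim 14 mm above the desk, inner floor 4 mm above the desk. Origin under its centre at desk height; x and y along its sides, z up.
- pot: Small square black steel pot, open at the top, fixed to the desk: inside 56 x 56 mm, walls 3 mm thick, rim 56 mm above the desk, inner floor 4 mm above the desk. Origin under its centre at desk height; x and y along its sides, z up.
- cup: White ceramic coffee cup without a handle, standing loose among the stationery, not to be moved: 66 mm across the rim, 58 mm high. Origin at the centre of its foot, z up.

How it is judged:
By the outcome, as a careful person would: the job done as asked, in the order asked, and still so for the second after the job is handed in, with the robot touching nothing.
It also fails if it takes over 141 s, if anything falls off the work surface, if the arm or the gripper's body presses on something with over 40 N, if the wrist force passes 120 N, or if a joint passes its speed limit or range.

## Working session

There is one attempt and no reset: what is moved stays moved. The work goes in short steps, Python scripts to look and compute and a shell command to move; the robot and the scene stay as the last step left them, time stands still between calls to the robot, and variables do not carry over. Pictures are saved under pics/ and viewed, at most 14 in all, crops included, and the job is handed in when it is done.

```bash
ls; mkdir -p pics; python3 - <<'E'
from station import env
import cv2,numpy as np
for n in("scene","top","wrist"):
    s=env.snapshot(n);cv2.imwrite(f"pics/{n}0.png",s["img"]);np.savez(f"pics/{n}0.npz",**s)
    print(n,np.round(s["mtx"],1).tolist(),np.round(s["world_from_camera"],3).tolist())
s=env.read_state();print(s["eef_pos"],np.round(s["ee_rot"],3).tolist(),s["width"],s["time"])
E
```

```text
nudge.py
pics
station.py
scene [[451.8, 0.0, 314.0], [0.0, 451.8, 204.6], [0.0, 0.0, 1.0]] [[-0.597, 0.449, -0.664, 1271.993], [0.802, 0.316, -0.507, 592.283], [-0.018, -0.836, -0.549, 713.576], [0.0, 0.0, 0.0, 1.0]]
top [[494.5, 0.0, 312.3], [0.0, 494.5, 200.8], [0.0, 0.0, 1.0]] [[-0.009, -0.996, 0.094, 404.606], [-1.0, 0.01, 0.008, 3.122], [-0.009, -0.094, -0.996, 1082.326], [0.0, 0.0, 0.0, 1.0]]
wrist [[336.8, 0.0, 321.4], [0.0, 336.8, 205.3], [0.0, 0.0, 1.0]] [[0.438, -0.867, -0.237, 347.001], [-0.899, -0.423, -0.113, -552.866], [-0.002, 0.263, -0.965, 382.702], [0.0, 0.0, 0.0, 1.0]]
[ 284.68905015 -583.71993977  225.87543366] [[0.899, 0.438, -0.001], [0.438, -0.899, 0.001], [0.0, -0.002, -1.0]] 91.72826065861064 0.15
```
View pics/top0.png

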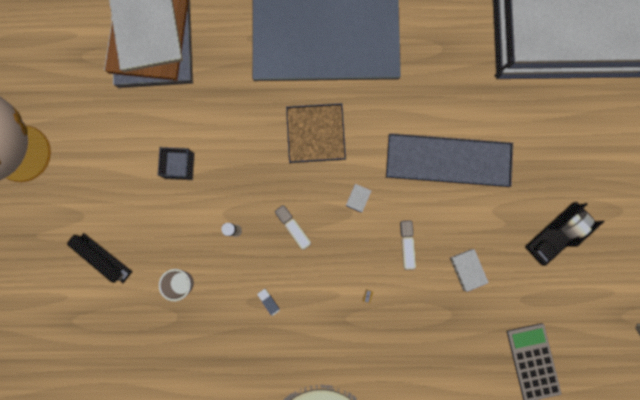

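View pics/scene0.png

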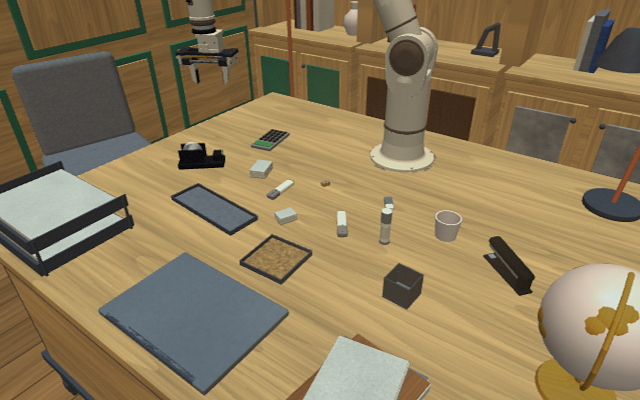

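The top view shows the pot at about (177,163), memo tray (316,133), pen tray (449,160), glue stick (229,229), highlighters (293,227) and (408,245), small pad (359,198), large pad (469,270) and cup (175,285). The scene view confirms the layout. An eraser at (268,301) is a distractor.

```bash
cat > h.py <<'E'
import cv2,numpy as np
def load(p): return dict(np.load(p))
def ray(s,uv,z):
    T=s["world_from_camera"];uv=np.atleast_2d(np.float64(uv))
    d=np.c_[uv,np.ones(len(uv))]@np.linalg.inv(s["mtx"]).T@T[:3,:3].T
    o=T[:3,3];return (o+d*((z-o[2])/d[:,2])[:,None])[:,:2]
def blob(s,uv,z,r=45,sat=70,mode="sat"):
    """upsampled contour around a seed -> min-area rect on plane z"""
    u,v=uv;k=4;x0,y0=max(0,u-r),max(0,v-r)
    c=s["img"][y0:v+r,x0:u+r]
    c=cv2.resize(c,None,fx=k,fy=k,interpolation=cv2.INTER_CUBIC)
    hsv=cv2.cvtColor(c,cv2.COLOR_BGR2HSV)
    m=((hsv[...,1]<sat)).astype(np.uint8)
    n,l=cv2.connectedComponents(m)
    lab=l[(v-y0)*k,(u-x0)*k]
    cs,_=cv2.findContours((l==lab).astype(np.uint8),cv2.RETR_EXTERNAL,cv2.CHAIN_APPROX_NONE)
    q=max(cs,key=cv2.contourArea)[:,0]
    uvc=(q+0.5)/k-0.5+[x0,y0]
    w=ray(s,uvc,z)
    (c0,sz,a)=cv2.minAreaRect(w.astype(np.float32))
    b=cv2.boxPoints((c0,sz,a));e=b[1]-b[0];f=b[2]-b[1]
    L=e if np.linalg.norm(e)>np.linalg.norm(f) else f
    return np.round(c0,1),np.round(sorted(sz),1),round(np.degrees(np.arctan2(L[1],L[0]))%180,1)
E
python3 - <<'E'
from h import *
s=load("pics/top0.npz")
for n,uv,z in [("pot",(177,163),56),("memo",(290,120),14),("tray",(449,160),14),("glue",(229,229),95),("hA",(298,235),14),("hAcap",(284,214),14),("hB",(408,255),14),("hBcap",(407,229),14),("small",(359,198),20),("large",(469,270),25),("cup",(163,285),58)]:
    for sat in (60,85,105):
        try: print(n,sat,*blob(s,uv,z,80,sat))
        except Exception as e: print(n,sat,e)
print(ray(s,[(268,301),(367,296)],10))
E
```

```text
pot 60 [584.7 299.6] [65.  72.6] 87.1
pot 85 [584.7 299.5] [67.6 74.9] 87.3
pot 105 [583.8 299.1] [74.6 81.4] 87.2
memo 60 [689.   62.5] [357.1 360. ] 179.4
memo 85 [689.   62.6] [357.1 360. ] 179.4
memo 105 [689.   62.6] [357.1 360. ] 179.4
tray 60 [ 592.8 -287.2] [ 98.1 271.9] 84.9
tray 85 [ 592.9 -287.5] [100.1 274.5] 84.9
tray 105 [ 592.4 -287.7] [107.6 279.3] 85.4
glue 60 [443.  175.2] [26.9 39.2] 89.5
glue 85 [442.6 174.7] [29.2 42.7] 85.7
glue 105 [442.1 174.2] [31.9 46.9] 81.8
hA 60 [448.5  55. ] [ 25.8 104.5] 35.4
hA 85 [448.6  55.2] [ 28.8 107.4] 35.4
hA 105 [448.5  55.1] [ 34.8 112.8] 36.7
hAcap 60 [448.5  55. ] [ 25.8 104.5] 35.4
hAcap 85 [448.6  55.2] [ 28.8 107.4] 35.4
hAcap 105 [448.5  55.1] [ 34.8 112.8] 36.7
hB 60 [ 408.4 -191.8] [ 26.1 104.4] 3.4
hB 85 [ 408.5 -191.9] [ 28.6 106.9] 2.9
hB 105 [ 408.  -191.7] [ 33.8 111.8] 3.4
hBcap 60 [ 408.4 -191.8] [ 26.1 104.4] 3.4
hBcap 85 [ 408.5 -191.9] [ 28.6 106.9] 2.9
hBcap 105 [ 408.  -191.7] [ 33.8 111.8] 3.4
small 60 [510.3 -86.7] [39.9 53.9] 156.1
small 85 [510.6 -86.7] [42.4 56. ] 155.8
small 105 [510.8 -86.3] [47.4 60. ] 155.1
large 60 [ 354.2 -317.8] [56.1 79.9] 21.0
large 85 [ 354.3 -317.7] [58.9 82.5] 21.1
large 105 [ 354.3 -317.2] [63.6 87. ] 20.8
cup 60 [331.4 296.5] [67.  67.7] 146.6
cup 85 [331.6 296.8] [69.4 70.2] 145.7
cup 105 [331.1 296.3] [73.  74.3] 60.2
[[ 291.39009584  108.98687286]
 [ 300.21531678 -102.76902359]]
```

```bash
cat >> h.py <<'E'
def to(x,y,z,yaw=None):
    """remaining shift in tool axes; yaw = wanted world direction of the tool y axis (mod 180)"""
    from station import env
    s=env.read_state();R=np.array(s["ee_rot"]);p=np.array(s["eef_pos"])
    a=np.degrees(np.arctan2(R[1,1],R[0,1]))
    out=f"t={s['time']:.1f} p={np.round(p,1)} tooldelta={np.round(R.T@(np.array([x,y,z])-p),1)} yaw={a:.1f} tilt={np.round(R[:2,2],3)} q7={s['q'][6]:.0f}"
    if yaw is not None:
        d=(yaw-a+90)%180-90; out+=f" rz={-d:.1f} (or {-d+180*np.sign(d):.1f})"
    print(out)
E
R='[[24,-31,0,0,0,0],[24,-31,0,0,0,0],[24,-31,0,0,0,0],[24,-31,0,0,0,0],[24,-31,0,0,0,0],[24,-31,0,0,0,0],[24,-31,0,0,0,0],[24,-31,0,0,0,0]]'
true
python3 nudge.py '[[24,-31,0,0,0,0],[24,-31,0,0,0,0],[24,-31,0,0,0,0],[24,-31,0,0,0,0],[24,-31,0,0,0,0],[24,-31,0,0,0,0],[24,-31,0,0,0,0],[24,-31,0,0,0,0]]'
python3 -c "from h import *;to(443,182,227)"
```

```text
time: 0.95
eef_pos: [348.7, -275.5, 226.6]
ee_rot: [[0.899, 0.438, -0.0], [0.438, -0.899, -0.0], [-0.0, 0.0, -1.0]]
wrist_force: [1.4, 0.3, -0.6]
width: 91.9
finger_force: 0.0
t=0.9 p=[ 348.7 -275.5  226.6] tooldelta=[ 285.3 -369.8   -0.5] yaw=-64.0 tilt=[-0. -0.] q7=-34
```

```bash
python3 nudge.py '[[29,-37,0,0,0,0],[29,-37,0,0,0,0],[29,-37,0,0,0,0],[29,-37,0,0,0,0],[29,-37,0,0,0,0],[29,-37,0,0,0,0],[29,-37,0,0,0,0],[29,-37,0,0,0,0]]' >/dev/null
python3 nudge.py '[[27,-37,0,0,0,0],[27,-37,0,0,0,0],[0,0,0,0,0,0],[0,0,0,0,0,0]]'
python3 - <<'E'
from h import *
from station import env
to(443,182,227)
s=env.snapshot("wrist");cv2.imwrite("pics/w1.png",s["img"]);np.savez("pics/w1.npz",**s)
E
```

```text
time: 2.15
eef_pos: [442.9, 182.4, 226.4]
ee_rot: [[0.897, 0.442, -0.001], [0.442, -0.897, 0.001], [-0.001, -0.001, -1.0]]
wrist_force: [0.3, -0.9, 0.6]
width: 91.8
finger_force: 0.0
t=2.1 p=[442.9 182.4 226.4] tooldelta=[-0.1  0.4 -0.6] yaw=-63.8 tilt=[-0.001  0.001] q7=-104
```

View pics/w1.png

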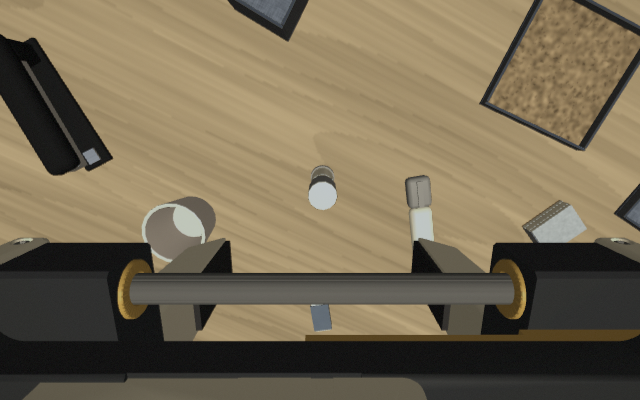

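The wrist view shows the glue stick's top disc at about (322,194), centred between the fingers. The cup (172,228) and highlighter A (420,210) are clear of them.

```bash
python3 - <<'E'
from h import *
s=load("pics/w1.npz"); g=cv2.cvtColor(s["img"],cv2.COLOR_BGR2HSV)
m=((g[...,1]<40)&(g[...,2]>165)).astype(np.uint8)
cs,_=cv2.findContours(m[150:230,290:355],cv2.RETR_EXTERNAL,cv2.CHAIN_APPROX_NONE)
c=max(cs,key=cv2.contourArea)+[290,150]
w=ray(s,c[:,0],95);print("glue",cv2.minEnclosingCircle(w.astype(np.float32)),len(c))
f=ray(load("pics/top0.npz"),[(177,163)],4);print(f)
t=load("pics/top0.npz")
# pot/memo/tray: dark walls, outlines on rim plane
for n,(u,v),z in [("pot",(177,163),56),("memo",(316,133),14),("tray",(449,160),14)]:
    k=4;x0,y0=u-80,v-50;im=cv2.resize(t["img"][y0:v+50,x0:u+80],None,fx=k,fy=k,interpolation=cv2.INTER_CUBIC)
    for th in(45,60,75):
        mm=(im.max(2)<th).astype(np.uint8);cs,_=cv2.findContours(mm,cv2.RETR_CCOMP,cv2.CHAIN_APPROX_NONE)
        for q in sorted(cs,key=cv2.contourArea)[-2:]:
            ww=ray(t,(q[:,0]+.5)/k-.5+[x0,y0],z);r=cv2.minAreaRect(ww.astype(np.float32));print(n,th,np.round(r[0],1),np.round(r[1],1),round(r[2],1))
E
```

```text
glue ((442.47528076171875, 182.6042938232422), 12.543474197387695) 78
[[593.23196069 310.84078973]]
pot 45 [581.  285.6] [41.7 57.8] 86.9
pot 45 [587.3 306.8] [52.5 54.1] 86.6
pot 60 [582.1 297.5] [46.2 53. ] 87.4
pot 60 [583.6 298.7] [70.8 63. ] 87.0
pot 75 [582.  297.5] [43.  50.1] 86.8
pot 75 [583.5 298.8] [72.1 64.8] 87.4
memo 75 [712.7  63.3] [7.7 3.4] 89.3
memo 75 [719.  -46.8] [12.2  2.2] 86.4
tray 60 [ 547.8 -416.2] [ 1.6 18.7] 87.3
tray 60 [ 592.  -420.2] [ 1.8 32.7] 85.0
tray 75 [ 631.8 -368.1] [87.3  2.8] 85.2
tray 75 [ 580.9 -415.5] [11.7 95.2] 85.7
```

```bash
python3 - <<'E'
import cv2
i=cv2.imread("pics/top0.png");a=cv2.resize(i[130:200,130:220],None,fx=5,fy=5);cv2.imwrite("pics/pc.png",a)
E
```

```text
(no output)
```

View pics/pc.png

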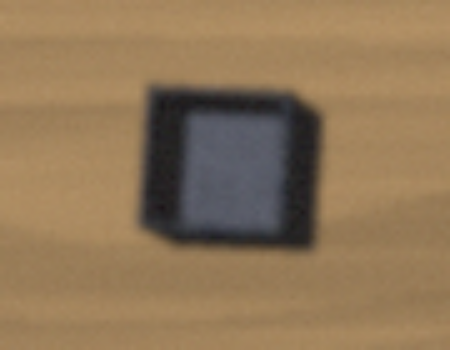

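The crop shows the pot's rim corners at about (150,87), (293,95), (142,228) and (285,235). Its near outer wall faces right.

```bash
python3 - <<'E'
from h import *
t=load("pics/top0.npz")
q=(np.array([(150,87),(293,95),(142,228),(285,235.)])+.5)/5-.5+130
w=ray(t,q,56);print(w,w.mean(0))
to(442.5,182.6,61)
E
python3 nudge.py '[[0,0,30,0,0,0],[0,0,40,0,0,0],[0,0,40,0,0,0],[0,0,30,0,0,0],[0,0,25,0,0,0],[0,0,0,0,0,0],[0,0,0,0,0,0]]' 60
python3 nudge.py '[[0,0,0,0,0,0],[0,0,0,0,0,0],[0,0,0,0,0,0],[0,0,0,0,0,0],[0,0,0,0,0,0]]' 10 15
python3 nudge.py '[[0,0,-20,0,0,0],[0,0,-40,0,0,0],[0,0,-40,0,0,0],[0,0,0,0,0,0]]'
python3 -c "from h import *;to(585.5,304.5,161)"
```

```text
[[618.73117344 333.42376027]
 [614.63981917 272.81582034]
 [558.62282185 335.59074182]
 [555.02841223 275.31357964]] [586.75555667 304.28597552]
t=2.2 p=[443.1 180.6 226.3] tooldelta=[  0.5  -2.1 165.3] yaw=-63.9 tilt=[-0.001 -0.001] q7=-104
time: 2.9
eef_pos: [443.7, 179.4, 62.0]
ee_rot: [[0.9, 0.437, -0.001], [0.437, -0.9, -0.001], [-0.001, 0.0, -1.0]]
wrist_force: [0.2, 0.3, 0.8]
width: 60.1
finger_force: 0.0
time: 3.4
eef_pos: [443.9, 180.8, 62.1]
ee_rot: [[0.899, 0.438, 0.001], [0.438, -0.899, -0.0], [0.001, 0.0, -1.0]]
wrist_force: [0.3, -0.8, 4.3]
width: 25.5
finger_force: 15.0
time: 3.8
eef_pos: [446.6, 182.9, 166.2]
ee_rot: [[0.898, 0.439, 0.008], [0.439, -0.899, 0.002], [0.008, 0.001, -1.0]]
wrist_force: [0.9, 0.2, -0.4]
width: 26.1
finger_force: 15.0
t=3.8 p=[446.6 182.9 166.2] tooldelta=[178.1 -48.4   6.6] yaw=-64.0 tilt=[0.008 0.002] q7=-110
```

```bash
python3 nudge.py '[[30,-8,0,0,0,0],[35,-10,0,0,0,0],[40,-10,0,0,0,0],[40,-10,0,0,0,0],[33,-10,0,0,0,0],[0,0,0,0,0,0],[0,0,0,0,0,0],[0,0,0,0,0,0]]'
python3 - <<'E'
from h import *
from station import env
to(586.3,304.4,67);to(586.3,304.4,67)
a=env.snapshot("wrist");b=env.snapshot("scene")["img"]
i=np.hstack([a["img"][20:320,160:480],cv2.resize(b[180:330,330:490],None,fx=2,fy=2)])
cv2.imwrite("pics/p2.png",i);np.savez("pics/w2.npz",**a)
E
```

```text
time: 4.6
eef_pos: [581.4, 301.0, 160.9]
ee_rot: [[0.899, 0.439, -0.002], [0.439, -0.899, -0.002], [-0.002, 0.001, -1.0]]
wrist_force: [0.2, -1.7, -1.2]
width: 25.7
finger_force: 15.0
t=4.6 p=[581.4 301.  160.9] tooldelta=[ 6.1 -1.  93.9] yaw=-64.0 tilt=[-0.002 -0.002] q7=-116
t=4.6 p=[581.4 301.  160.9] tooldelta=[ 6.1 -1.  93.9] yaw=-64.0 tilt=[-0.002 -0.002] q7=-116
```

View pics/p2.png

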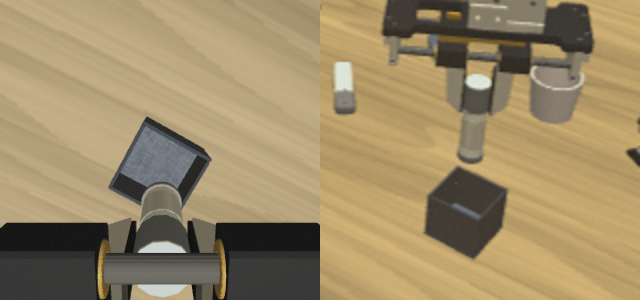

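The glue stick hangs straight in the grip above the pot. The wrist view shows rim corners at about (148,118), (211,158) and (110,187) in the crop, so the rim centre is at about (160,172).

```bash
python3 -c "
from h import *
s=load('pics/w2.npz');w=ray(s,np.array([(148,118),(211,158),(110,187.)])+[160,20],56);print(w,w[1:].mean(0))"
python3 nudge.py '[[6,-1,0,0,0,0],[0,0,15,0,0,0],[0,0,15,0,0,0],[0,0,0,0,0,0],[0,0,0,0,0,0]]'
python3 -c "from h import *;to(586.5,304.4,67)"
```

```text
[[622.77759861 333.35605914]
 [616.54089241 275.42811376]
 [559.89285819 337.44342488]] [588.2168753  306.43576932]
time: 5.2
eef_pos: [586.7, 305.1, 130.4]
ee_rot: [[0.899, 0.439, -0.002], [0.439, -0.899, -0.001], [-0.002, -0.0, -1.0]]
wrist_force: [-0.3, -0.4, 0.1]
width: 25.8
finger_force: 15.0
t=5.2 p=[586.7 305.1 130.4] tooldelta=[-0.4  0.5 63.4] yaw=-64.0 tilt=[-0.002 -0.001] q7=-117
```

```bash
python3 nudge.py '[[0,0,15,0,0,0],[0,0,20,0,0,0],[0,0,15,0,0,0],[0,0,8,0,0,0],[0,0,5,0,0,0],[0,0,0,0,0,0],[0,0,0,0,0,0]]'
python3 nudge.py '[[0,0,0,0,0,0],[0,0,0,0,0,0],[0,0,0,0,0,0],[0,0,0,0,0,0]]' 60
python3 nudge.py '[[0,0,-20,0,0,0],[0,0,-40,0,0,0],[0,0,-40,0,0,0],[0,0,-40,0,0,0],[0,0,0,0,0,0]]' 92
python3 - <<'E'
from h import *
to(448.5,55.1,227,125.4)
to(408.4,-191.8,227,93)
E
```

```text
time: 5.9
eef_pos: [587.9, 305.9, 69.3]
ee_rot: [[0.899, 0.438, 0.001], [0.438, -0.899, 0.001], [0.001, -0.0, -1.0]]
wrist_force: [-1.2, 0.9, -0.6]
width: 25.9
finger_force: 15.0
time: 6.3
eef_pos: [587.8, 305.6, 69.1]
ee_rot: [[0.899, 0.438, 0.001], [0.438, -0.899, 0.0], [0.001, 0.0, -1.0]]
wrist_force: [-0.6, -0.8, -0.1]
width: 52.9
finger_force: 0.0
time: 6.8
eef_pos: [590.4, 308.7, 217.4]
ee_rot: [[0.899, 0.439, 0.01], [0.439, -0.899, 0.006], [0.012, -0.001, -1.0]]
wrist_force: [0.3, 1.2, 0.2]
width: 90.5
finger_force: 0.0
t=6.8 p=[590.4 308.7 217.4] tooldelta=[-238.7  165.7  -12.7] yaw=-64.0 tilt=[0.01  0.006] q7=-115 rz=-9.4 (or 170.6)
t=6.8 p=[590.4 308.7 217.4] tooldelta=[-383.   369.9  -14.6] yaw=-64.0 tilt=[0.01  0.006] q7=-115 rz=23.0 (or -157.0)
```

```bash
python3 nudge.py '[[-30,20,0,0,0,0],[-35,24,-5,0,0,0],[-40,28,-8,0,0,0],[-40,28,0,0,0,0],[-40,28,0,0,0,0],[-35,24,0,0,0,0],[-19,14,0,0,0,0],[0,0,0,0,0,-8]]'
python3 nudge.py '[[0,0,0,0,0,-1.4],[0,0,0,0,0,0],[0,0,0,0,0,0]]'
python3 - <<'E'
from h import *
from station import env
to(448.5,55.1,227,125.4)
a=env.snapshot("wrist");b=env.snapshot("scene")["img"]
i=np.hstack([a["img"][0:300],cv2.resize(b[180:330,350:430],None,fx=2,fy=2)])
cv2.imwrite("pics/p3.png",i);np.savez("pics/w3.npz",**a)
E
```

```text
time: 7.6
eef_pos: [443.7, 47.4, 221.9]
ee_rot: [[0.831, 0.556, -0.001], [0.556, -0.831, -0.005], [-0.003, 0.003, -1.0]]
wrist_force: [0.7, 0.1, 0.0]
width: 91.8
finger_force: 0.0
time: 7.9
eef_pos: [445.8, 52.4, 222.1]
ee_rot: [[0.816, 0.579, 0.001], [0.579, -0.816, 0.0], [0.001, -0.0, -1.0]]
wrist_force: [-0.1, -1.0, -0.1]
width: 91.6
finger_force: 0.0
t=7.9 p=[445.8  52.4 222.1] tooldelta=[ 3.8 -0.7 -4.9] yaw=-54.7 tilt=[0.001 0.   ] q7=-77 rz=-0.1 (or 179.9)
```

View pics/p3.png

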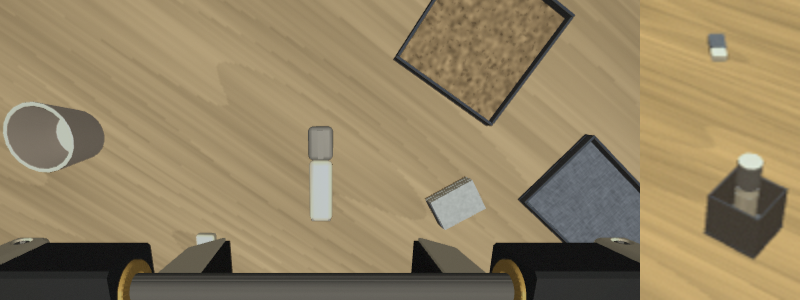

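The glue stick stands in the pot. Highlighter A (320,173) lies along the image column, square to the finger line.

```bash
python3 - <<'E'
from h import *
s=load("pics/w3.npz")
for sat in(40,50,60):
    try: print(blob(s,(320,190),16,70,sat))
    except Exception as e: print(e)
    try: print("small",blob(s,(456,205),20,40,sat))
    except Exception as e: print(e)
w=ray(s,[(309,126),(332,126),(311,220),(331,220)],15);print(w,w.mean(0))
E
```

```text
(array([448.7,  57.3]), array([ 25.5, 103.4]), np.float32(35.8))
small (array([509. , -83.9]), array([40.7, 53.3]), np.float32(155.9))
(array([448.8,  57.1]), array([ 25.7, 103.9]), np.float32(35.8))
small (array([509.8, -82.3]), array([44.4, 53.7]), np.float32(155.9))
(array([448.7,  57.5]), array([ 26.3, 104.1]), np.float32(35.3))
small (array([509.7, -82.3]), array([44.9, 53.9]), np.float32(155.9))
[[484.35772826  96.90462208]
 [498.35633401  77.14954919]
 [400.41986531  35.87832895]
 [413.5291222   17.38364474]] [449.16576244  56.82903624]
```

```bash
python3 nudge.py '[[5,-1,30,0,0,0],[0,0,45,0,0,0],[0,0,45,0,0,0],[0,0,40,0,0,0],[0,0,25,0,0,0],[0,0,18,0,0,0],[0,0,0,0,0,0],[0,0,0,0,0,0]]' 70
python3 -c "from h import *;to(448.7,56.3,3,125.4)"
```

```text
time: 8.8
eef_pos: [449.0, 56.0, 18.8]
ee_rot: [[0.815, 0.58, -0.001], [0.58, -0.815, 0.0], [-0.0, -0.001, -1.0]]
wrist_force: [-0.2, 0.7, 0.2]
width: 69.7
finger_force: 0.0
t=8.8 p=[449.   56.   18.8] tooldelta=[-0.1 -0.4 15.8] yaw=-54.6 tilt=[-0.001  0.   ] q7=-99 rz=0.0 (or -180.0)
```

```bash
python3 nudge.py '[[0,0,10,0,0,0],[0,0,6,0,0,0],[0,0,0,0,0,0],[0,0,0,0,0,0]]'
python3 nudge.py '[[0,0,0,0,0,0],[0,0,0,0,0,0],[0,0,0,0,0,0],[0,0,0,0,0,0],[0,0,0,0,0,0],[0,0,0,0,0,0]]' 10 15
python3 nudge.py '[[0,0,-20,0,0,0],[0,0,-40,0,0,0],[0,0,-40,0,0,0],[0,0,-20,0,0,0],[0,0,0,0,0,-8],[0,0,0,0,0,-8],[0,0,0,0,0,-8],[0,0,0,0,0,-8]]'
python3 nudge.py '[[0,0,0,0,0,-8],[0,0,0,0,0,-8],[0,0,0,0,0,-1.5],[0,0,0,0,0,0],[0,0,0,0,0,0]]'
python3 -c "from h import *;to(598.3,-225.4,120,-5.1)"
```

```text
time: 9.2
eef_pos: [449.1, 55.2, 2.9]
ee_rot: [[0.815, 0.579, 0.0], [0.579, -0.815, -0.0], [0.0, 0.0, -1.0]]
wrist_force: [0.5, -0.5, 0.2]
width: 70.1
finger_force: 0.0
time: 9.8
eef_pos: [449.0, 55.3, 2.8]
ee_rot: [[0.815, 0.579, 0.0], [0.579, -0.815, -0.0], [0.0, 0.0, -1.0]]
wrist_force: [0.5, 0.3, 0.4]
width: 27.1
finger_force: 15.5
time: 10.6
eef_pos: [448.9, 55.0, 122.8]
ee_rot: [[0.379, 0.925, 0.0], [0.925, -0.379, -0.0], [-0.0, 0.0, -1.0]]
wrist_force: [1.0, 0.5, -0.7]
width: 26.7
finger_force: 15.0
time: 11.1
eef_pos: [449.0, 55.2, 122.7]
ee_rot: [[0.092, 0.996, -0.0], [0.996, -0.092, -0.0], [-0.0, -0.0, -1.0]]
wrist_force: [-0.2, -0.3, -0.1]
width: 27.1
finger_force: 15.0
t=11.1 p=[449.   55.2 122.7] tooldelta=[-265.7  174.4    2.7] yaw=-5.3 tilt=[-0. -0.] q7=-47 rz=-0.2 (or 179.8)
```

```bash
python3 nudge.py '[[-25,16,0,0,0,0],[-38,25,0,0,0,0],[-40,26,0,0,0,0],[-40,26,0,0,0,0],[-40,26,0,0,0,0],[-40,26,0,0,0,0],[-30,20,0,0,0,0],[-12,9,0,0,0,0]]' >/dev/null
python3 nudge.py '[[0,0,0,0,0,0],[0,0,0,0,0,0]]'
python3 - <<'E'
from h import *
from station import env
to(598.3,-225.4,120,-5.1)
a=env.snapshot("wrist");cv2.imwrite("pics/w4.png",a["img"]);np.savez("pics/w4.npz",**a)
E
```

```text
time: 12.1
eef_pos: [598.4, -222.9, 122.5]
ee_rot: [[0.089, 0.996, -0.001], [0.996, -0.089, 0.001], [0.001, -0.001, -1.0]]
wrist_force: [0.5, 0.1, -0.2]
width: 26.3
finger_force: 15.0
t=12.1 p=[ 598.4 -222.9  122.5] tooldelta=[-2.5  0.1  2.5] yaw=-5.1 tilt=[-0.001  0.001] q7=-17 rz=-0.0 (or 180.0)
```

View pics/w4.png

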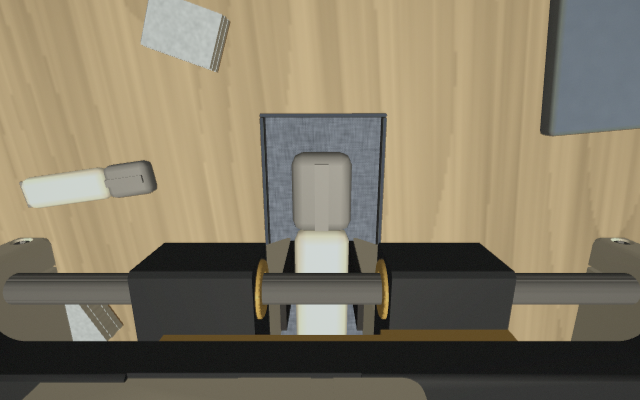

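The held highlighter (column 322) is centred over the tray (columns 262–386), with the end wall at row 114.

```bash
python3 -c "
from h import *
print(ray(load('pics/w4.npz'),[(262,114),(386,114)],14))"
python3 nudge.py '[[-2,0,30,0,0,0],[0,0,40,0,0,0],[0,0,25,0,0,0],[0,0,15,0,0,0],[0,0,5,0,0,0],[0,0,0,0,0,0],[0,0,0,0,0,0]]'
python3 -c "from h import *;to(598.3,-225.4,7.5,-5.1)"
```

```text
[[ 558.28997914 -148.52044725]
 [ 652.25536537 -156.97533343]]
time: 12.85
eef_pos: [599.8, -225.8, 9.2]
ee_rot: [[0.088, 0.996, 0.002], [0.996, -0.088, -0.0], [-0.0, 0.002, -1.0]]
wrist_force: [0.7, -0.1, -0.2]
width: 26.8
finger_force: 15.0
t=12.8 p=[ 599.8 -225.8    9.2] tooldelta=[ 0.2 -1.5  1.7] yaw=-5.1 tilt=[ 0.002 -0.   ] q7=-21 rz=0.0 (or -180.0)
```

```bash
python3 nudge.py '[[0,0,1.5,0,0,0],[0,0,0,0,0,0],[0,0,0,0,0,0]]'
python3 nudge.py '[[0,0,0,0,0,0],[0,0,0,0,0,0],[0,0,0,0,0,0]]' 38
python3 nudge.py '[[0,0,-20,0,0,0],[0,0,-40,0,0,0],[0,0,-50,0,0,0],[0,0,-50,0,0,0],[0,0,-50,0,0,0],[0,0,0,0,0,0]]'
python3 -c "from h import *;to(408.4,-191.8,227,-87)"
```

```text
time: 13.15
eef_pos: [598.9, -226.4, 6.7]
ee_rot: [[0.089, 0.996, 0.001], [0.996, -0.089, -0.0], [-0.0, 0.001, -1.0]]
wrist_force: [-0.2, 1.3, 0.0]
width: 27.0
finger_force: 15.0
time: 13.45
eef_pos: [598.6, -226.2, 6.3]
ee_rot: [[0.089, 0.996, 0.0], [0.996, -0.089, -0.0], [0.0, 0.0, -1.0]]
wrist_force: [-0.2, 0.4, -0.2]
width: 37.7
finger_force: 0.0
time: 14.05
eef_pos: [603.3, -225.5, 226.0]
ee_rot: [[0.088, 0.996, 0.013], [0.996, -0.088, -0.004], [-0.003, 0.013, -1.0]]
wrist_force: [-0.0, -0.2, 0.3]
width: 37.9
finger_force: 0.0
t=14.1 p=[ 603.3 -225.5  226. ] tooldelta=[  16.4 -197.1   -3.7] yaw=-5.1 tilt=[ 0.013 -0.004] q7=-13 rz=81.9 (or -98.1)
```

```bash
python3 nudge.py '[[3,-30,0,0,0,0],[3,-40,0,0,0,0],[3,-45,0,0,0,0],[3,-40,0,0,0,0],[3,-30,0,0,0,0],[1,-12,0,0,0,0],[0,0,0,0,0,8],[0,0,0,0,0,8]]' 80 >/dev/null
python3 nudge.py '[[0,0,0,0,0,8],[0,0,0,0,0,8],[0,0,0,0,0,8],[0,0,0,0,0,8],[0,0,0,0,0,8],[0,0,0,0,0,8],[0,0,0,0,0,8],[0,0,0,0,0,8]]'>/dev/null
python3 nudge.py '[[0,0,0,0,0,2],[0,0,0,0,0,0],[0,0,0,0,0,0]]'
python3 - <<'E'
from h import *
from station import env
to(408.4,-191.8,227,-87)
a=env.snapshot("wrist");cv2.imwrite("pics/w5.png",a["img"]);np.savez("pics/w5.npz",**a)
E
```

```text
time: 15.95
eef_pos: [403.9, -192.4, 216.6]
ee_rot: [[0.999, 0.053, 0.0], [0.053, -0.999, -0.001], [0.0, 0.001, -1.0]]
wrist_force: [0.4, 0.2, 0.4]
width: 79.9
finger_force: 0.0
t=15.9 p=[ 403.9 -192.4  216.6] tooldelta=[  4.6  -0.3 -10.4] yaw=-87.0 tilt=[ 0.    -0.001] q7=-77 rz=0.0 (or -180.0)
```

View pics/w5.png

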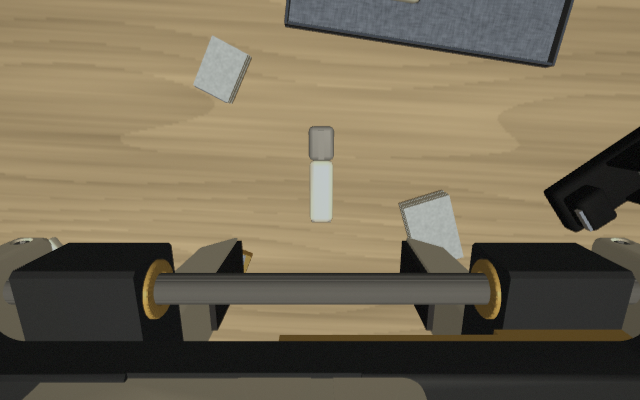

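Highlighter B (321,174) is aligned with the tool. The large pad (432,225) clears the finger path if the opening is narrower.

```bash
python3 - <<'E'
from h import *
print(blob(load("pics/w5.npz"),(320,190),16,60,50)); w=ray(load("pics/w5.npz"),[(309,126),(333,126),(311,221),(331,221)],15);print(w.mean(0))
E
python3 nudge.py '[[5,0,30,0,0,0],[0,0,45,0,0,0],[0,0,45,0,0,0],[0,0,40,0,0,0],[0,0,25,0,0,0],[0,0,13,0,0,0],[0,0,0,0,0,0],[0,0,0,0,0,0]]' 56
python3 -c "from h import *;to(408.4,-191.8,3,-87)"
```

```text
(array([ 407.2, -191.3]), array([ 25.6, 100. ]), np.float32(2.7))
[ 409.06634168 -191.48357429]
time: 16.8
eef_pos: [409.7, -192.6, 19.1]
ee_rot: [[0.999, 0.051, 0.001], [0.051, -0.999, -0.0], [0.001, 0.0, -1.0]]
wrist_force: [0.3, 0.2, 0.2]
width: 55.8
finger_force: 0.0
t=16.8 p=[ 409.7 -192.6   19.1] tooldelta=[-1.3 -0.8 16.1] yaw=-87.1 tilt=[ 0.001 -0.   ] q7=-98 rz=-0.1 (or 179.9)
```

```bash
python3 nudge.py '[[0,0,10,0,0,0],[0,0,6,0,0,0],[0,0,0,0,0,0],[0,0,0,0,0,0]]'
python3 nudge.py '[[0,0,0,0,0,0],[0,0,0,0,0,0],[0,0,0,0,0,0],[0,0,0,0,0,0],[0,0,0,0,0,0],[0,0,0,0,0,0]]' 10 15
python3 nudge.py '[[0,0,-20,0,0,0],[0,0,-40,0,0,0],[0,0,-40,0,0,0],[0,0,-20,0,0,0],[0,0,0,0,0,-8],[0,0,0,0,0,-8],[0,0,0,0,0,-8],[0,0,0,0,0,-8]]' >/dev/null
python3 nudge.py '[[0,0,0,0,0,-8],[0,0,0,0,0,-8],[0,0,0,0,0,-8],[0,0,0,0,0,-8],[0,0,0,0,0,-8],[0,0,0,0,0,-8],[0,0,0,0,0,-2],[0,0,0,0,0,0]]'
python3 -c "from h import *;to(587.3,-349,120,-5.1)"
```

```text
time: 17.2
eef_pos: [408.8, -192.6, 2.4]
ee_rot: [[0.999, 0.051, 0.0], [0.051, -0.999, -0.0], [0.0, 0.0, -1.0]]
wrist_force: [-0.4, -0.2, -0.0]
width: 56.4
finger_force: 0.0
time: 17.8
eef_pos: [408.8, -192.5, 2.3]
ee_rot: [[0.999, 0.051, 0.0], [0.051, -0.999, -0.0], [0.0, 0.0, -1.0]]
wrist_force: [0.1, -0.5, 2.5]
width: 26.7
finger_force: 15.0
time: 19.4
eef_pos: [408.6, -192.4, 122.0]
ee_rot: [[0.091, 0.996, -0.0], [0.996, -0.091, 0.001], [0.001, -0.0, -1.0]]
wrist_force: [-0.4, -0.8, 0.5]
width: 27.0
finger_force: 15.0
t=19.4 p=[ 408.6 -192.4  122. ] tooldelta=[-139.7  192.2    1.9] yaw=-5.2 tilt=[-0.     0.001] q7=-19 rz=-0.1 (or 179.9)
```

```bash
python3 nudge.py '[[-14,20,0,0,0,0],[-24,34,0,0,0,0],[-28,38,0,0,0,0],[-28,38,0,0,0,0],[-26,34,0,0,0,0],[-20,28,0,0,0,0],[0,0,0,0,0,0],[0,0,0,0,0,0]]'
python3 nudge.py '[[0,0,30,0,0,0],[0,0,20,0,0,0],[0,0,0,0,0,0],[0,0,0,0,0,0]]' >/dev/null
python3 - <<'E'
from h import *
from station import env
to(587.3,-349,6.5,-5.1)
a=env.snapshot("top");i=cv2.resize(a["img"][110:210,370:530],None,fx=4,fy=4);cv2.imwrite("pics/t6.png",i)
E
```

```text
time: 20.2
eef_pos: [587.6, -348.3, 121.6]
ee_rot: [[0.091, 0.996, -0.001], [0.996, -0.091, 0.001], [0.001, -0.001, -1.0]]
wrist_force: [-0.1, 0.6, -0.5]
width: 26.9
finger_force: 15.0
t=20.6 p=[ 586.9 -348.3   72. ] tooldelta=[-0.7  0.6 65.5] yaw=-5.1 tilt=[-0.001  0.001] q7=-9 rz=0.0 (or -180.0)
```

View pics/t6.png

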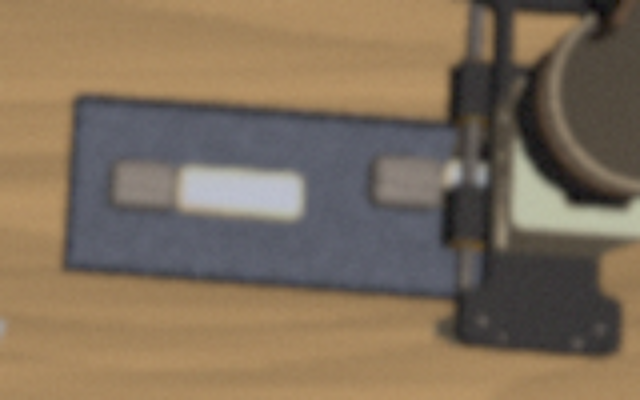

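Highlighter A lies flat in the left half of the tray (205,190). B hangs over the right half, with a clear gap between the two.

```bash
python3 nudge.py '[[0,0,25,0,0,0],[0,0,20,0,0,0],[0,0,12,0,0,0],[0,0,5,0,0,0],[0,0,2.5,0,0,0],[0,0,0,0,0,0],[0,0,0,0,0,0],[0,0,0,0,0,0]]'
python3 -c "from h import *;to(587.3,-349,6.5,-5.1)"
python3 nudge.py '[[0,0,0,0,0,0],[0,0,0,0,0,0],[0,0,0,0,0,0]]' 38
python3 nudge.py '[[0,0,-20,0,0,0],[0,0,-40,0,0,0],[0,0,-50,0,0,0],[0,0,-50,0,0,0],[0,0,-50,0,0,0],[0,0,0,0,0,0]]'
python3 -c "from h import *;to(354.2,-317.5,220,111)"
```

```text
time: 21.45
eef_pos: [588.2, -349.1, 8.6]
ee_rot: [[0.089, 0.996, 0.001], [0.996, -0.089, -0.001], [-0.0, 0.001, -1.0]]
wrist_force: [0.1, 0.1, 0.4]
width: 26.8
finger_force: 15.0
t=21.4 p=[ 588.2 -349.1    8.6] tooldelta=[ 0.1 -0.9  2.1] yaw=-5.1 tilt=[ 0.001 -0.001] q7=-11 rz=-0.0 (or 180.0)
time: 21.75
eef_pos: [587.7, -349.1, 8.0]
ee_rot: [[0.089, 0.996, 0.0], [0.996, -0.089, -0.0], [-0.0, 0.0, -1.0]]
wrist_force: [0.7, 0.2, 0.3]
width: 37.9
finger_force: 0.0
time: 22.35
eef_pos: [592.3, -348.9, 228.2]
ee_rot: [[0.088, 0.996, 0.013], [0.996, -0.088, -0.005], [-0.004, 0.013, -1.0]]
wrist_force: [0.3, 0.6, -0.1]
width: 38.3
finger_force: 0.0
t=22.4 p=[ 592.3 -348.9  228.2] tooldelta=[  10.3 -240.     5. ] yaw=-5.1 tilt=[ 0.013 -0.005] q7=-4 rz=63.9 (or -116.1)
```

```bash
python3 nudge.py '[[1,-30,0,0,0,0],[2,-40,0,0,0,0],[2,-45,0,0,0,0],[2,-45,0,0,0,0],[1,-40,0,0,0,0],[1,-30,0,0,0,0],[1,-10,0,0,0,8],[0,0,0,0,0,8]]' 85 >/dev/null
python3 nudge.py '[[0,0,0,0,0,8],[0,0,0,0,0,8],[0,0,0,0,0,8],[0,0,0,0,0,8],[0,0,0,0,0,8],[0,0,0,0,0,8],[0,0,0,0,0,0],[0,0,0,0,0,0]]'
python3 - <<'E'
from h import *
from station import env
to(354.2,-317.5,220,111)
a=env.snapshot("wrist");cv2.imwrite("pics/w7.png",a["img"]);np.savez("pics/w7.npz",**a)
a=env.snapshot("top");np.savez("pics/t7.npz",**a);cv2.imwrite("pics/t7.png",a["img"])
E
```

```text
time: 23.95
eef_pos: [349.6, -317.4, 218.2]
ee_rot: [[0.933, 0.361, -0.0], [0.361, -0.933, -0.001], [-0.001, 0.001, -1.0]]
wrist_force: [0.1, -0.9, -0.8]
width: 85.1
finger_force: 0.0
t=23.9 p=[ 349.6 -317.4  218.2] tooldelta=[ 4.3  1.7 -1.8] yaw=-68.8 tilt=[-0.    -0.001] q7=-47 rz=0.2 (or -179.8)
```

View pics/w7.png

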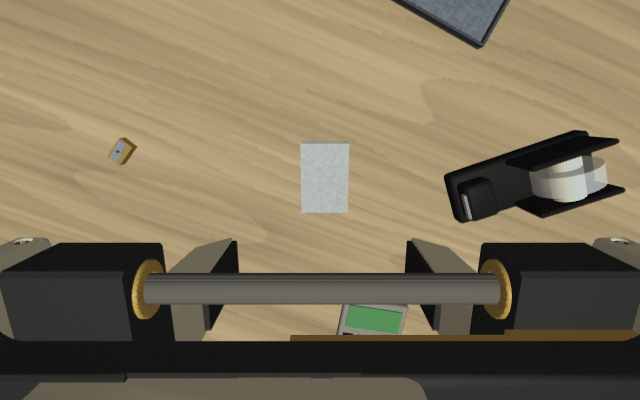

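The large pad (325,178) is square to the fingers. The tape dispenser on the right is outside the finger span.

```bash
python3 - <<'E'
from h import *
s=load("pics/w7.npz")
w=ray(s,[(301,145),(349,145),(301,213),(349,213)],25);print(w.mean(0),w)
for sat in(30,40,50): print(blob(s,(325,180),25,60,sat))
w=ray(load("pics/w3.npz"),[(395,57),(490,124),(574,14)],14);print("memo",w,(w[0]+w[2])/2)
t=load("pics/t7.npz")
E
python3 - <<'E'
import cv2
i=cv2.imread("pics/t7.png");cv2.imwrite("pics/m8.png",cv2.resize(i[90:270,270:530],None,fx=3,fy=3))
E
```

```text
[ 352.4433951  -319.81595699] [[ 377.50121797 -283.58322562]
 [ 395.28168662 -329.57975153]
 [ 309.11445496 -308.77489187]
 [ 327.87622087 -357.32595893]]
(array([ 353.9, -318.4]), array([50.1, 77. ]), np.float32(21.0))
(array([ 353.7, -318.3]), array([50.4, 77.3]), np.float32(21.0))
(array([ 353.9, -318.4]), array([50.7, 77.5]), np.float32(21.1))
memo [[589.55518246  64.97085608]
 [596.26956132 -57.53591407]
 [720.49711157 -52.89186686]] [655.02614701   6.03949461]
```

View pics/m8.png

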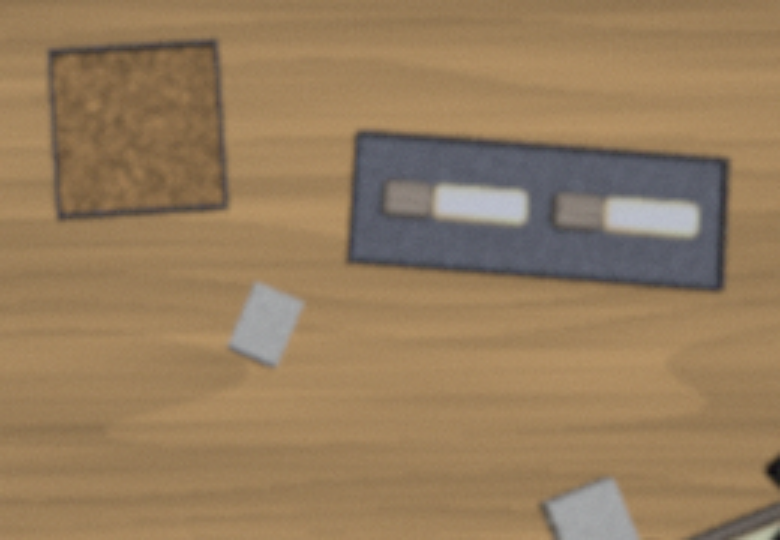

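Both highlighters lie in the tray, end to end. The memo tray's corners are at (50,50), (216,41), (227,208) and (60,218) in the crop.

```bash
python3 - <<'E'
from h import *
t=load("pics/t7.npz");q=(np.array([(50,50),(216,41),(227,208),(60,218.)])+.5)/3-.5+[270,90]
w=ray(t,q,14);print(w.mean(0));e=w[0]-w[3];f=w[0]-w[1];print(np.degrees(np.arctan2(e[1],e[0])),np.degrees(np.arctan2(f[1],f[0])))
E
python3 nudge.py '[[4,2,30,0,0,0],[0,0,45,0,0,0],[0,0,45,0,0,0],[0,0,40,0,0,0],[0,0,25,0,0,0],[0,0,12,0,0,0],[0,0,0,0,0,0],[0,0,0,0,0,0]]'
python3 -c "from h import *;to(353.9,-318.2,3,111)"
```

```text
[655.86038975   3.33705821]
3.0952988420659007 92.50050840675549
time: 24.85
eef_pos: [354.8, -318.4, 21.6]
ee_rot: [[0.934, 0.357, 0.001], [0.357, -0.934, -0.001], [0.001, 0.001, -1.0]]
wrist_force: [-0.1, -0.4, -0.0]
width: 85.0
finger_force: 0.0
t=24.9 p=[ 354.8 -318.4   21.6] tooldelta=[-0.7 -0.6 18.6] yaw=-69.1 tilt=[ 0.001 -0.001] q7=-66 rz=-0.1 (or 179.9)
```

```bash
python3 nudge.py '[[0,0,10,0,0,0],[0,0,8.5,0,0,0],[0,0,0,0,0,0],[0,0,0,0,0,0]]'
python3 nudge.py '[[0,0,0,0,0,0],[0,0,0,0,0,0],[0,0,0,0,0,0],[0,0,0,0,0,0],[0,0,0,0,0,0]]' 35 20
python3 nudge.py '[[0,0,-20,0,0,0],[0,0,-40,0,0,0],[0,0,-40,0,0,0],[0,0,-20,0,0,0],[0,0,0,0,0,8],[0,0,0,0,0,8],[0,0,0,0,0,2],[0,0,0,0,0,0]]'
python3 -c "from h import *;to(655.5,4.5,120,-87.2)"
```

```text
time: 25.25
eef_pos: [353.8, -318.1, 2.2]
ee_rot: [[0.934, 0.357, -0.0], [0.357, -0.934, 0.0], [-0.0, -0.0, -1.0]]
wrist_force: [-0.5, -0.2, 0.3]
width: 85.3
finger_force: 0.0
time: 25.75
eef_pos: [353.9, -318.2, 2.3]
ee_rot: [[0.934, 0.357, 0.0], [0.357, -0.934, -0.0], [0.0, 0.0, -1.0]]
wrist_force: [-0.1, -0.4, 1.5]
width: 50.7
finger_force: 20.0
time: 26.55
eef_pos: [353.7, -318.0, 122.2]
ee_rot: [[0.999, 0.053, -0.0], [0.053, -0.999, -0.0], [-0.0, 0.0, -1.0]]
wrist_force: [0.5, 0.2, -1.7]
width: 50.9
finger_force: 20.0
t=26.6 p=[ 353.7 -318.   122.2] tooldelta=[ 318.4 -306.1    2. ] yaw=-87.0 tilt=[-0. -0.] q7=-72 rz=0.2 (or -179.8)
```

```bash
python3 nudge.py '[[15,-15,0,0,0,0],[25,-24,0,0,0,0],[30,-29,0,0,0,0],[33,-32,0,0,0,0],[33,-32,0,0,0,0],[33,-32,0,0,0,0],[33,-32,0,0,0,0],[33,-32,0,0,0,0]]' >/dev/null
python3 nudge.py '[[33,-32,0,0,0,0],[28,-26,0,0,0,0],[18,-16,0,0,0,0],[4,-4,0,0,0,0],[0,0,0,0,0,0],[0,0,0,0,0,0],[0,0,0,0,0,0]]'
python3 - <<'E'
from h import *
from station import env
to(655.5,4.5,7,-87.2)
a=env.snapshot("wrist");cv2.imwrite("pics/w9.png",a["img"]);np.savez("pics/w9.npz",**a)
E
```

```text
time: 28.05
eef_pos: [655.1, 1.3, 121.9]
ee_rot: [[0.999, 0.049, -0.001], [0.049, -0.999, -0.001], [-0.001, 0.001, -1.0]]
wrist_force: [-0.5, -0.2, -1.0]
width: 50.7
finger_force: 20.0
t=28.1 p=[655.1   1.3 121.9] tooldelta=[  0.7  -3.3 114.8] yaw=-87.2 tilt=[-0.001 -0.001] q7=-114 rz=0.0 (or -180.0)
```

View pics/w9.png

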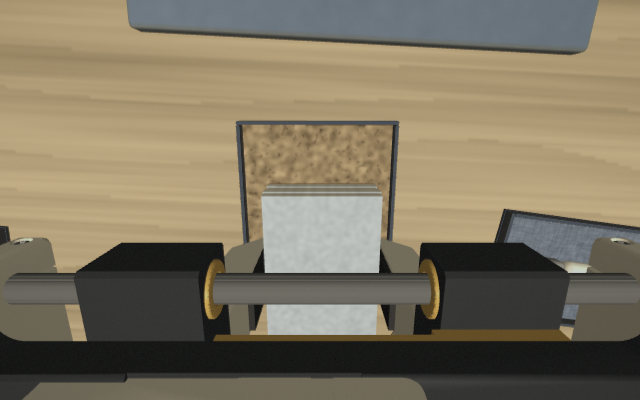

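The pad (column 322) is over the memo tray (columns 237–399), needing a few mm of shift along −y of the tool.

```bash
python3 -c "
from h import *
w=ray(load('pics/w9.npz'),[(237,122),(399,122)],14);print(w,w.mean(0)-63*np.array([.999,.049]))"
python3 nudge.py '[[1,-3,30,0,0,0],[0,0,35,0,0,0],[0,0,25,0,0,0],[0,0,15,0,0,0],[0,0,7,0,0,0],[0,0,0,0,0,0],[0,0,0,0,0,0],[0,0,0,0,0,0]]'
python3 -c "from h import *;to(655.5,4.5,7,-87.2)"
```

```text
[[714.91032536  68.87307496]
 [720.91330106 -54.62243458]] [654.97481321   4.03832019]
time: 28.9
eef_pos: [658.0, 6.8, 11.8]
ee_rot: [[0.999, 0.051, 0.003], [0.051, -0.999, 0.0], [0.003, 0.0, -1.0]]
wrist_force: [0.2, 0.5, -1.4]
width: 50.6
finger_force: 20.0
t=28.9 p=[658.    6.8  11.8] tooldelta=[-2.7  2.1  4.8] yaw=-87.1 tilt=[0.003 0.   ] q7=-119 rz=0.1 (or -179.9)
```

```bash
python3 nudge.py '[[-2,2,3,0,0,0],[0,0,1.5,0,0,0],[0,0,0,0,0,0],[0,0,0,0,0,0],[0,0,0,0,0,0]]'
python3 nudge.py '[[0,0,0,0,0,0],[0,0,0,0,0,0],[0,0,0,0,0,0],[0,0,0,0,0,0]]' 62
python3 nudge.py '[[0,0,-20,0,0,0],[0,0,-40,0,0,0],[0,0,-50,0,0,0],[0,0,-50,0,0,0],[0,0,-50,0,0,0],[0,0,0,0,0,0],[0,0,0,0,0,0]]' 80
python3 -c "from h import *;to(509.8,-84.5,220,66)"
```

```text
time: 29.4
eef_pos: [655.1, 3.9, 6.4]
ee_rot: [[0.999, 0.05, 0.0], [0.05, -0.999, -0.001], [0.0, 0.001, -1.0]]
wrist_force: [-1.9, -2.2, 6.0]
width: 51.1
finger_force: 20.0
time: 29.8
eef_pos: [654.8, 4.7, 5.5]
ee_rot: [[0.999, 0.051, -0.0], [0.051, -0.999, 0.0], [-0.0, -0.0, -1.0]]
wrist_force: [0.1, -1.0, -0.2]
width: 62.6
finger_force: 0.0
time: 30.5
eef_pos: [656.0, 4.9, 218.9]
ee_rot: [[0.999, 0.051, 0.005], [0.051, -0.999, -0.001], [0.005, 0.001, -1.0]]
wrist_force: [0.8, 0.2, 0.1]
width: 79.9
finger_force: 0.0
t=30.5 p=[656.    4.9 218.9] tooldelta=[-150.5   81.8   -1.7] yaw=-87.1 tilt=[ 0.005 -0.001] q7=-111 rz=26.9 (or -153.1)
```

```bash
python3 - <<'E'
from h import *
from station import env
a=env.snapshot("wrist");np.savez("pics/w10.npz",**a)
for sat in(30,40,50): print(blob(a,(320,180),29,70,sat))
E
python3 nudge.py '[[-25,13,0,0,0,0],[-35,19,0,0,0,0],[-40,22,0,0,0,0],[-35,19,0,0,0,0],[-15,9,0,0,0,0],[0,0,0,0,0,-8],[0,0,0,0,0,-8],[0,0,0,0,0,-8]]' >/dev/null
python3 nudge.py '[[0,0,0,0,0,-8],[0,0,0,0,0,-8],[0,0,0,0,0,-8],[0,0,0,0,0,-8],[0,0,0,0,0,-8],[0,0,0,0,0,-8],[0,0,0,0,0,-8],[0,0,0,0,0,-8]]' >/dev/null
python3 nudge.py '[[0,0,0,0,0,-8],[0,0,0,0,0,-8],[0,0,0,0,0,-8],[0,0,0,0,0,-8],[0,0,0,0,0,-8],[0,0,0,0,0,-8],[0,0,0,0,0,-8],[0,0,0,0,0,-8]]' >/dev/null
python3 nudge.py '[[0,0,0,0,0,-1],[0,0,0,0,0,0],[0,0,0,0,0,0]]'
python3 - <<'E'
from h import *
from station import env
to(509.8,-84.5,220,66)
a=env.snapshot("wrist");np.savez("pics/w11.npz",**a);cv2.imwrite("pics/w11.png",np.vstack([load("pics/w10.npz")["img"][80:260],a["img"]]))
E
```

```text
(array([655. ,   4.2]), array([50. , 77.4]), np.float32(2.8))
(array([654.9,   4.3]), array([50.3, 77.7]), np.float32(2.9))
(array([655. ,   4.2]), array([50.6, 77.9]), np.float32(2.8))
time: 33.25
eef_pos: [508.9, -84.9, 215.3]
ee_rot: [[-0.912, 0.411, -0.001], [0.411, 0.912, 0.0], [0.001, -0.0, -1.0]]
wrist_force: [1.1, -0.0, 0.4]
width: 80.0
finger_force: 0.0
t=33.2 p=[508.9 -84.9 215.3] tooldelta=[-0.7  0.8 -4.7] yaw=65.8 tilt=[-0.001  0.   ] q7=33 rz=-0.2 (or 179.8)
```

View pics/w11.png

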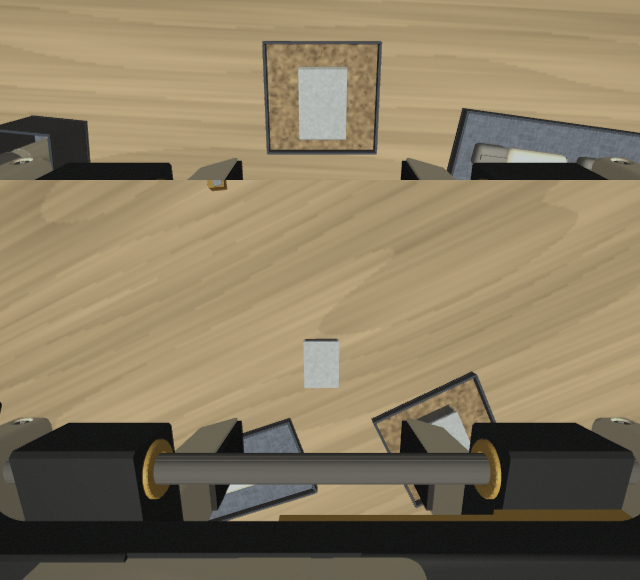

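The upper strip shows the large pad flat and square in the memo tray. Below it, the small pad (321,183 in its own image) is square to the fingers and clear of both trays.

```bash
python3 - <<'E'
from h import *
for sat in(30,40,50): print(blob(load("pics/w11.npz"),(321,183),20,50,sat))
w=ray(load("pics/w11.npz"),[(304,160.5),(339,160.5),(304,208),(339,208)],20);print(w.mean(0))
E
python3 nudge.py '[[0,0,30,0,0,0],[0,0,45,0,0,0],[0,0,45,0,0,0],[0,0,40,0,0,0],[0,0,25,0,0,0],[0,0,12,0,0,0],[0,0,0,0,0,0],[0,0,0,0,0,0]]' 65
python3 -c "from h import *;to(509.8,-84.2,3.5,66)"
```

```text
(array([508.5, -85.8]), array([37.2, 52.4]), np.float32(156.0))
(array([508.5, -85.8]), array([37.6, 52.8]), np.float32(156.0))
(array([508.5, -85.8]), array([37.7, 52.9]), np.float32(156.0))
[509.75114252 -85.60794197]
time: 34.1
eef_pos: [510.2, -84.7, 19.8]
ee_rot: [[-0.913, 0.409, 0.001], [0.409, 0.913, 0.0], [-0.001, 0.001, -1.0]]
wrist_force: [0.1, 0.7, 0.1]
width: 64.9
finger_force: 0.0
t=34.1 p=[510.2 -84.7  19.8] tooldelta=[ 0.5  0.3 16.3] yaw=65.9 tilt=[0.001 0.   ] q7=23 rz=-0.1 (or 179.9)
```

```bash
python3 nudge.py '[[0,0,10,0,0,0],[0,0,6,0,0,0],[0,0,0,0,0,0],[0,0,0,0,0,0]]'
python3 nudge.py '[[0,0,0,0,0,0],[0,0,0,0,0,0],[0,0,0,0,0,0],[0,0,0,0,0,0],[0,0,0,0,0,0]]' 20 15
python3 nudge.py '[[0,0,-20,0,0,0],[0,0,-40,0,0,0],[0,0,-40,0,0,0],[0,0,-20,0,0,0],[0,0,0,0,0,-8],[0,0,0,0,0,-8],[0,0,0,0,0,-8],[0,0,0,0,0,-2.9]]'
python3 nudge.py '[[0,0,0,0,0,0],[0,0,0,0,0,0]]' >/dev/null
python3 -c "from h import *;to(655,4.3,120,92.8)"
```

```text
time: 34.5
eef_pos: [509.3, -85.0, 2.8]
ee_rot: [[-0.913, 0.408, 0.0], [0.408, 0.913, -0.0], [-0.0, -0.0, -1.0]]
wrist_force: [0.8, -0.5, -0.1]
width: 64.8
finger_force: 0.0
time: 35.0
eef_pos: [509.4, -85.0, 2.8]
ee_rot: [[-0.913, 0.408, 0.0], [0.408, 0.913, -0.0], [-0.0, -0.0, -1.0]]
wrist_force: [-0.3, -0.2, 1.1]
width: 37.8
finger_force: 15.0
time: 35.8
eef_pos: [509.1, -85.0, 122.6]
ee_rot: [[-0.999, -0.053, -0.0], [-0.053, 0.999, 0.0], [0.0, 0.0, -1.0]]
wrist_force: [0.2, -0.3, 0.3]
width: 38.1
finger_force: 15.0
t=36.0 p=[509.2 -84.9 122.6] tooldelta=[-149.9   82.2    2.6] yaw=92.7 tilt=[-0.  0.] q7=53 rz=-0.1 (or 179.9)
```

```bash
python3 nudge.py '[[-20,11,0,0,0,0],[-32,17,0,0,0,0],[-36,20,0,0,0,0],[-32,17,0,0,0,0],[-20,11,0,0,0,0],[-10,6,0,0,0,0],[0,0,0,0,0,0],[0,0,0,0,0,0]]'
python3 nudge.py '[[0,0,25,0,0,0],[0,0,25,0,0,0],[0,0,15,0,0,0],[0,0,0,0,0,0],[0,0,0,0,0,0],[0,0,0,0,0,0],[0,0,0,0,0,0]]'
python3 -c "from h import *;to(655,4.3,33,92.8)"
```

```text
time: 36.8
eef_pos: [654.2, 3.7, 122.5]
ee_rot: [[-0.999, -0.049, -0.001], [-0.049, 0.999, -0.001], [0.001, -0.001, -1.0]]
wrist_force: [-0.1, -0.6, -0.3]
width: 37.9
finger_force: 15.0
time: 37.5
eef_pos: [655.8, 4.4, 59.1]
ee_rot: [[-0.999, -0.049, 0.002], [-0.049, 0.999, 0.0], [-0.002, 0.0, -1.0]]
wrist_force: [0.5, 1.2, -0.2]
width: 37.6
finger_force: 15.0
t=37.5 p=[655.8   4.4  59.1] tooldelta=[ 0.9 -0.1 26.1] yaw=92.8 tilt=[0.002 0.   ] q7=49 rz=-0.0 (or 180.0)
```

```bash
python3 nudge.py '[[0,0,13,0,0,0],[0,0,9,0,0,0],[0,0,3,0,0,0],[0,0,0,0,0,0],[0,0,0,0,0,0],[0,0,0,0,0,0],[0,0,0,0,0,0]]'
python3 -c "from h import *;to(655,4.3,32.3,92.8)"
```

```text
time: 38.2
eef_pos: [655.1, 4.3, 32.6]
ee_rot: [[-0.999, -0.049, -0.0], [-0.049, 0.999, 0.0], [0.0, 0.0, -1.0]]
wrist_force: [-0.1, -0.5, -0.6]
width: 37.9
finger_force: 15.0
t=38.2 p=[655.1   4.3  32.6] tooldelta=[ 0.1 -0.   0.3] yaw=92.8 tilt=[-0.  0.] q7=48 rz=0.0 (or -180.0)
```

```bash
python3 nudge.py '[[0,0,0.5,0,0,0],[0,0,0,0,0,0],[0,0,0,0,0,0]]'
python3 nudge.py '[[0,0,0,0,0,0],[0,0,0,0,0,0],[0,0,0,0,0,0],[0,0,0,0,0,0]]' 56
python3 nudge.py '[[0,0,-15,0,0,0],[0,0,-35,0,0,0],[0,0,-45,0,0,0],[0,0,-50,0,0,0],[0,0,-40,0,0,0],[0,0,0,0,0,0],[0,0,0,0,0,0],[0,0,0,0,0,0]]' 80
python3 - <<'E'
from h import *
from station import env
a=env.snapshot("wrist");b=env.snapshot("scene")["img"]
for sat in(30,40): print(blob(a,(320,180),49,70,sat))
i=np.hstack([a["img"][80:260,200:440],cv2.resize(b[140:320,170:480],None,fx=1.8,fy=1.8)[:180*2,:]]) if 0 else np.vstack([cv2.resize(a["img"][90:240,220:420],(400,300)),cv2.resize(b[160:310,240:440],(400,300))])
cv2.imwrite("pics/f.png",i)
E
```

```text
time: 38.5
eef_pos: [655.1, 4.3, 32.2]
ee_rot: [[-0.999, -0.049, 0.0], [-0.049, 0.999, 0.0], [-0.0, 0.0, -1.0]]
wrist_force: [0.4, 0.1, -0.2]
width: 37.7
finger_force: 15.0
time: 38.9
eef_pos: [655.1, 4.3, 32.3]
ee_rot: [[-0.999, -0.049, 0.0], [-0.049, 0.999, 0.0], [-0.0, 0.0, -1.0]]
wrist_force: [-0.2, 0.1, -0.7]
width: 55.8
finger_force: 0.0
time: 39.7
eef_pos: [654.5, 3.9, 216.5]
ee_rot: [[-0.999, -0.049, -0.001], [-0.049, 0.999, -0.001], [0.001, -0.001, -1.0]]
wrist_force: [-0.1, 0.2, 0.4]
width: 80.1
finger_force: 0.0
(array([648.7,   4. ]), array([47.1, 72.6]), np.float32(2.8))
(array([648.6,   3.9]), array([47.3, 72.9]), np.float32(2.8))
```

View pics/f.png

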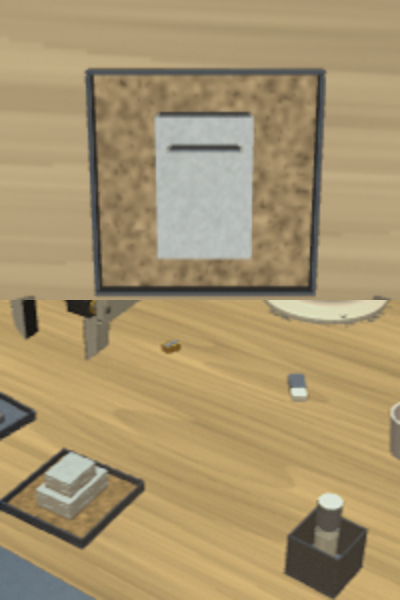

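The small pad sits flat on the large pad, and the glue stick stands in the pot. In the wrist crop the small pad's far top edge runs from (168,150) to (241,150), and the large pad's columns are 156–252. I'll check the centring numerically.

```bash
python3 - <<'E'
from h import *
from station import env
a=env.snapshot("wrist");u=-np.array([.999,.049])
f=lambda x,y:(220+(x+.5)/2-.5,90+(y+.5)/2-.5)
w=ray(a,[f(168,150),f(241,150)],49);print("small",w.mean(0)-25.5*u,np.linalg.norm(w[0]-w[1]))
w=ray(a,[f(156,116),f(252,116)],29);print("large",w.mean(0)-38*u,np.linalg.norm(w[0]-w[1]))
t=env.snapshot("top");print("cup",blob(t,(163,285),58,80,60)); cv2.imwrite("pics/t12.png",t["img"]); print(env.read_state()["time"])
E
```

```text
small [655.16176768   4.68402896] 35.20780424921991
large [653.32724139   4.37603362] 48.52067720461728
cup (array([331.6, 296.6]), array([67.2, 67.5]), np.float32(144.2))
39.9
```

```bash
python3 -c "
from station import env
print(env.hand_in())"
```

```text
the job is handed in; nothing more can be done
None
```

I put everything away in the order asked and handed the job in at about 40 s of the 141 s: glue stick upright in the pot, both highlighters in the pen tray, and the small pad on the large one in the memo tray, centred to within about 2 mm. The cup had not moved, and everything was released with the gripper clear.

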